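# Set the polariscope to its reference angle and put the filter in

### The job

Set up the bench polariscope to check the clear dish on its window for moulding stress. Push the lever of the polariser ring round the dial until it stands in line with the small rider clamped on the dial's rim, and push the filter slide on the instrument's right side fully home. Use the fingertips only and push gently: grip and lift nothing, and leave the dish, the two vials and the forceps where they are.

Things in the scene. Friction and masses are not known exactly. Their poses are not given: they have to be found in the camera images.
- polariscope: Fixed off-white box 240 x 210 x 50 mm with a black dial on top (radius 90, top at z 54 mm, ticks every 5 deg) round a pale window (radius 41, top at z 58). Origin on the counter under the dial's axis; x to its back, y to its left. It reaches 105 mm to front and sides, 135 to the back. A post (radius 22, height 216 mm) with a disc swung to the back stands 111 mm behind the axis.
- polariser_ring (a joint): Angle (rad) of the knurled ring (outer radius 58, inner 44 mm, 19 mm high) on the dial. 0: its lever points to the front (polariscope -x); positive is counter-clockwise from above, so a lever at the front goes to the right (-y). Stops at -1.25 and 1.25. Dry friction, about 2 N at the stud; it stays where it is left.
- lever_stud (a point): Middle of the upright black stud at the end of the ring's lever, 94 mm from the dial's axis, 76 mm above the counter. Stud: diameter 11 mm, from 9 to 35 mm above the dial. Lever: steel rod, diameter 6 mm, its middle 14 mm above the dial, straight from ring to stud. The point's -x axis points outwards along the lever.
- rider_nose (a point): Nose of the rider, a fixed bare-metal saddle 14 mm wide on the dial's rim: 75 mm from the dial's axis, 3 mm above the dial. It covers radius 75 to 95 mm and is 7 mm high, so lever and stud pass over it. Its -x axis points outwards through the rider's middle: there the lever must stand. It lies counter-clockwise (positive ring angle) of the lever's start.
- filter_slide (a joint): How far the filter slide is drawn out of the right side of the polariscope, m: 0 is fully home with its rubber buffer against the bezel (it gives about 1 mm per 6 N), 0.045 fully out. Dry friction of 2 to 3 N; it stays where it is left.
- slide_plate (a point): Middle of the outer face of the upright black plate at the outer end of the filter slide, 36 mm above the counter, 35 mm behind the dial's axis. Plate: 34 mm wide (polariscope x), 6 mm thick on a rubber buffer, 18 to 54 mm above the counter; the face looks to polariscope -y. Home, it lies 113 mm right of the axis; push along polariscope +y.
- dish: Loose clear round dish with lid, 55 mm diameter, 14 mm high, near the middle of the window; origin at its underside's centre.
- control_n: Loose small white vial with a screw cap, 25 mm diameter, 44 mm high, upright on the counter left of the polariscope; origin at the centre of its underside.
- control_h: A second such vial, 25 mm diameter, 44 mm high, beside the first; origin at the centre of its underside.
- forceps: Loose forceps, 138 mm long (y), 17 mm wide, 8 mm high, lying on the counter in front of the polariscope; origin at the centre of the underside.

How it is judged:
At the end, for the whole second after the job is handed in: The lever stands within 3 degrees (0.052 rad) of the rider's middle line and the filter slide within 2 mm of home, both at rest; the dish is within 8 mm, the vials and forceps within 15 mm, of where they stood (angle between the x axis of lever_stud and the x axis of rider_nose, either way round below 0.052 rad and value of joint filter_slide below 0.002 m and velocity of joint polariser_ring between -0.02 and 0.02 rad/s and velocity of joint filter_slide between -0.005 and 0.005 m/s and distance of dish from where it was at the start of the episode below 0.008 m and distance of each of control_n, control_h, forceps from where it was at the start of the episode below 0.015 m); the robot touches nothing.
It fails at once if the lever or ring is gripped or forced (more than 35 N from the fingers) (contact force between the fingers and polariser_ring above 35 N).
It fails at once if the filter slide is gripped or forced (more than 35 N from the fingers) (contact force between the fingers and filter_slide above 35 N).
It fails at once if the dish is pushed about or lifted (moved more than 8 mm) (distance of dish from where it was at the start of the episode above 0.008 m).
It fails at once if a vial or the forceps is pushed about or lifted (moved more than 15 mm) (distance of any of control_n, control_h, forceps from where it was at the start of the episode above 0.015 m).
It also fails if it takes over 51 s, if anything falls off the work surface, if the arm or the gripper's body presses on something with over 40 N, if the wrist force passes 120 N, or if a joint passes its speed limit or range.

### The arm

A 6-joint arm with a two-finger parallel gripper is mounted at the origin on a cart in front of the work surface, level with it; the furniture and walls round the work are solid. World frame = base frame: x ahead of the robot, y to its left, z up, the work surface at z = 0. Lengths are in m, angles in rad, forces in N, time in s.
With the tool pointing down it reaches from about 0.3 to 0.85 m from the base axis. Payload 4.2 kg.
Tool frame: the origin (TCP) lies midway between the tips of the shut fingers; the grasp point (between the pads) lies 19 mm behind it; z points along the fingers, y is the line along which they close (so a half turn about z gives the same grasp; the last joint's range is limited). The gripper opens to 91 mm and grips with 3 to 60 N. Pads are 32 mm wide; open, the fingers measure 118 mm over their backs; the gripper's body (76 mm by 178 mm) begins 60 mm behind the grasp point.
Start: joints at [-1.355, 0.32, 1.565, -0, 1.257, -0.02], TCP at [0.134, -0.559, 0.214] pointing down, gripper open.
Joint ranges: [-3.11, 3.11], [-0.84, 2.01], [0.21, 2.61], [-1.34, 4.49], [0.05, 2.63], [-2.56, 2.56]. Speed limits (rad/s): [2.57, 2.57, 3.14, 3.14, 3.14, 3.14].

### API

Orientations are given as a rotation vector (axis times angle).
In Python, from station import env gives the robot as it stands.
- The arm moves only by the tool drive_tool, never from a script. Its argument "moves" is a list of rows, each an object with "travel": the shift along the tool's x, y, z in units of 0.15 m (1.0 is 0.15 m), a list of three; "delta_rot": the turn, a rotation vector about the tool's x, y, z in units of 45 degrees (1.0 is 45 degrees), a list of three; "claw": the opening, from -1 (shut) to 1 (fully open). In form: [{"travel": [tx, ty, tz], "delta_rot": [wx, wy, wz], "claw": claw}, ...]. A call has exactly 5 rows; each row is the pose to reach, as a shift and turn from the pose commanded when the call began, along the tool's axes at that moment; what a row does not reach only later rows make up. A row lasts 1/8 s, in which the tool goes at most 62.5 mm and 10.7 degrees, less where a joint would pass 70% of its speed; a pose out of reach is approached as far as the arm can. A call with a number of a shift or a turn outside -1 to 1 is refused whole. A call with a gripper value outside its range is refused whole. The fingers move at their own pace and stop on an object; "force" is the grip in N (left out, the last holds). Time passes only in rows, so rows that repeat a pose let the fingers close, or fill a call up. It gives the time, the measured TCP pose, the force, the opening and the grip force at its end, in the units of the state.
- env.read_state(): the state, without advancing time (a new reading comes with each control period).
- env.read_camera(name): name is "side" or "top" or "wrist"; returns a dict with "color" (420x560x3 uint8, blue, green, red), "fov_y" (degrees; the focal length in pixels is half the picture's height over the tangent of half this angle, whatever the lens; pixels are square), "cx", "cy" (the principal point, pixels), "distortion" ([k1, k2, p1, p2, k3] as OpenCV has them; the pictures are not rectified), "R" (3x3) and "t" (3): a world point X has camera coordinates R X + t. Camera axes: x right, y down, z forward; pixel columns grow to the right and rows downward; lengths in m; the calibration is good to about 2 mm. A picture is of the moment at which its call begins. There is no depth.
- env.hand_in(): hands the job in; it is judged then, once.
Trained networks look in a picture, given as the dict that the camera call returned (one of the last four; its "shot" number tells which), for a name from the list of things; names that differ only in an ending like _2 or _b are one class to them, and where a whole thing is asked for, a point or a joint stands for the part that bears it (a point fixed in the world has none). Each returns a list of dicts, best first, with "score" (0 to 1); they miss things now and then, are a little off and sometimes report something else, mostly with a low value. They report only what shows in the picture. A call takes as long as a camera call.
- env.search_frame(name, picture): "box" ([centre column, centre row, width, height] in pixels, round what is visible of it).
- env.outline_of(name, picture): "pixels" (420x560 bool, what is visible of it) and "box" ([centre column, centre row, width, height] in pixels, round what is visible of it).
The state is a dict: "t": time; "joint_pos": joint angles; "dq": joint speeds; "effort": joint torques, N m; "tool_pos": TCP position; "eef_rot": TCP orientation; "force": force on the tool from outside, world axes, zero at the start; "wrist_torque": the same for the moment, N m; "grip_width": opening from 0.0 (shut) to 1.0 (fully open); "grasp_force": force on a finger pad.
Only numpy, scipy, OpenCV 4.12 (cv2) and the standard library are available. Lean on these libraries where they do the work, as an engineer would, in place of code of your own. Each camera call takes 0.05 s, during which the arm holds its last target. There are 200 camera calls.

## Working session

There is one attempt and no reset: what is moved stays moved. The work goes in short steps, Python scripts to look and compute and a tool call to move; the robot and the scene stay as the last step left them, time stands still between calls to the robot, and variables do not carry over. Pictures are saved under pics/ and viewed, at most 10 in all, crops included, and the job is handed in when it is done.

Besides the shell and the picture viewer there is one more tool, called as a command line: name --argument value ..., lists and objects as JSON in quotes. drive_tool: Moves the arm, as the interface text tells. Shifts and turns lie within -1 to 1; 1 stands for 0.15 m of shift or 45 degrees of turn. Its arguments: {"type":"object","properties":{"moves":{"type":"array"},"force":{"type":"number"}},"required":["moves"]}

```bash
mkdir -p pics; ls; cat > h.py <<'E'
import numpy as np, cv2, pickle
from station import env
def K(p):
    h=p["color"].shape[0]; f=h/2/np.tan(np.radians(p["fov_y"])/2)
    return np.array([[f,0,p["cx"]],[0,f,p["cy"]],[0,0,1.]])
def ray(p,uv):
    d=cv2.undistortPoints(np.array([[uv]],float),K(p),np.array(p["distortion"],float))[0,0]
    R=np.array(p["R"]);t=np.array(p["t"]); return -R.T@t, R.T@np.array([d[0],d[1],1])
def onz(p,uv,z):
    o,d=ray(p,uv); return o+d*(z-o[2])/d[2]
def tri(obs):
    A=np.zeros((3,3));b=np.zeros(3)
    for p,uv in obs:
        o,d=ray(p,uv);d/=np.linalg.norm(d);M=np.eye(3)-np.outer(d,d);A+=M;b+=M@o
    X=np.linalg.solve(A,b); return X
def proj(p,X):
    R=np.array(p["R"],float);return cv2.projectPoints(np.atleast_2d(np.array(X,float)),cv2.Rodrigues(R)[0],np.array(p["t"],float),K(p),np.array(p["distortion"],float))[0][:,0]
E
python3 - <<'E'
from h import *
P={}
for n in("top","side"):
    p=env.read_camera(n);P[n]=p;cv2.imwrite(f"pics/{n}0.png",p["color"])
    for k in("polariscope","polariser_ring","lever_stud","rider_nose","filter_slide","slide_plate","dish","control_n","forceps"):
        try: print(n,k,[(round(r["score"],2),np.round(r["box"]).tolist()) for r in env.search_frame(k,p)[:2]])
        except Exception as e: print(n,k,e)
    print(np.round(-np.array(p["R"]).T@p["t"],3),p["fov_y"])
pickle.dump(P,open("P0.pkl","wb"))
s=env.read_state();print(s)
E
```

```text
pics
top polariscope [(0.86, [288.0, 159.0, 132.0, 157.0])]
top polariser_ring [(0.93, [291.0, 190.0, 53.0, 65.0])]
top lever_stud [(0.83, [295.0, 189.0, 52.0, 66.0])]
top rider_nose []
top filter_slide [(0.62, [343.0, 162.0, 17.0, 15.0])]
top slide_plate [(0.42, [353.0, 165.0, 4.0, 20.0])]
top dish [(0.75, [292.0, 182.0, 23.0, 21.0]), (0.65, [292.0, 191.0, 55.0, 64.0])]
top control_n [(0.61, [230.0, 206.0, 12.0, 12.0]), (0.58, [232.0, 229.0, 12.0, 12.0])]
top forceps []
[0.462 0.048 0.927] 56.67563266808684
side polariscope [(0.78, [340.0, 227.0, 209.0, 178.0])]
side polariser_ring [(0.78, [306.0, 222.0, 72.0, 71.0])]
side lever_stud [(0.69, [305.0, 222.0, 68.0, 70.0]), (0.35, [313.0, 304.0, 24.0, 31.0])]
side rider_nose [(0.61, [301.0, 180.0, 15.0, 20.0]), (0.39, [259.0, 234.0, 10.0, 14.0])]
side filter_slide [(0.7, [314.0, 304.0, 20.0, 30.0]), (0.38, [305.0, 221.0, 71.0, 69.0])]
side slide_plate [(0.65, [314.0, 311.0, 19.0, 19.0]), (0.39, [278.0, 173.0, 13.0, 20.0])]
side dish [(0.7, [312.0, 226.0, 34.0, 30.0])]
side control_n [(0.59, [278.0, 173.0, 14.0, 16.0]), (0.51, [302.0, 181.0, 14.0, 22.0])]
side forceps [(0.7, [227.0, 261.0, 32.0, 63.0])]
[ 0.674 -0.498  0.725] 47.07220726628941
{'t': 1.0, 'joint_pos': array([-1.35499109e+00,  3.19552619e-01,  1.56450156e+00,  6.29479479e-06,
        1.25735386e+00, -1.99850374e-02]), 'dq': array([ 0.00037152, -0.00057942,  0.0027945 , -0.00118762,  0.00175069,
       -0.00059124]), 'effort': array([-6.44014744e-04, -4.12364388e+01, -2.32235974e+01,  7.26379571e-02,
        3.75641487e-02,  6.21260398e-06]), 'tool_pos': array([ 0.13434346, -0.55911359,  0.21400258]), 'eef_rot': array([3.11960350e+00, 3.69496526e-01, 3.77074309e-05]), 'force': array([ 1.00227133,  0.0985231 , -0.01790371]), 'wrist_torque': array([0.02033487, 0.02955257, 0.01163142]), 'grasp_force': 0.0, 'grip_width': 1.0021082815282238}
```

```bash
python3 - <<'E'
from h import *
P=pickle.load(open("P0.pkl","rb"))
a=P["top"]["color"][70:270,200:400]; b=P["side"]["color"][130:340,210:430]
cv2.imwrite("pics/t0c.png",cv2.resize(a,(800,600)[:1]*1+(600,) if 0 else (600,600),interpolation=cv2.INTER_CUBIC))
cv2.imwrite("pics/s0c.png",cv2.resize(b,(616,588),interpolation=cv2.INTER_CUBIC))
E
```

```text
(no output)
```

View pics/t0c.png

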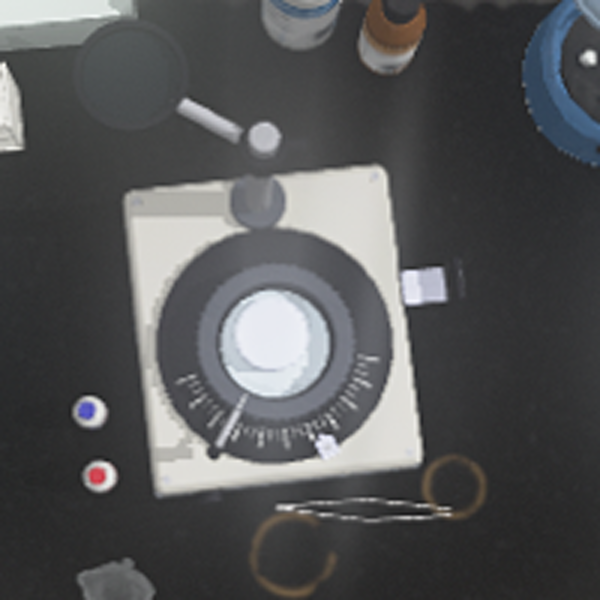

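View pics/s0c.png

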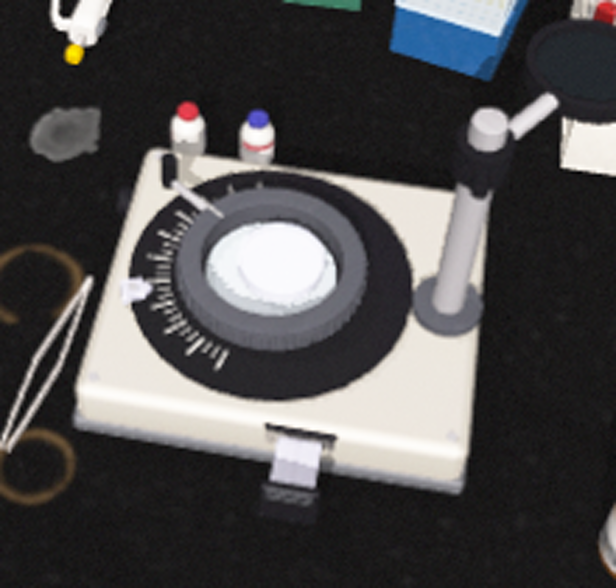

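Top view: the dial centre is near px (292,185), the stud near (272,220), the rider near (308,219) and the slide plate near (353,163). The vials are to the left and the forceps in front. The side view agrees: stud at about (270,191), rider at about (258,234), plate at about (313,307). Next I fit the instrument pose and triangulate the points.

```bash
cat > fit.py <<'E'
from h import *
from scipy.optimize import least_squares
P=pickle.load(open("P0.pkl","rb"));T,S=P["top"],P["side"]
t=lambda x,y:np.array([200+x/3-.33,70+y/3-.33]); s=lambda x,y:np.array([210+x/2.8-.32,130+y/2.8-.32])
C=np.array([[.135,.105,.05],[.135,-.105,.05],[-.105,-.105,.05],[-.105,.105,.05]])
ct=[t(125,190),t(387,165),t(425,466),t(156,498)]; cs=[s(490,190),s(468,470),s(77,412),s(148,149)]
def W(q,X):
    c,n=np.cos(q[2]),np.sin(q[2]);X=np.atleast_2d(X);return np.c_[q[0]+c*X[:,0]-n*X[:,1],q[1]+n*X[:,0]+c*X[:,1],X[:,2]+q[3]]
f=lambda q:np.r_[(proj(T,W(q,C))-ct).ravel(),(proj(S,W(q,C))-cs).ravel()]
r=least_squares(f,[.5,0,0,0],loss="soft_l1");print("pose",r.x,"res",np.round(f(r.x).reshape(-1,2),1).tolist())
q=r.x
inv=lambda X:(np.array([[np.cos(q[2]),np.sin(q[2])],[-np.sin(q[2]),np.cos(q[2])]])@(np.array(X)[:2]-q[:2])).round(4)
for n,a,b in(("stud top",t(214,453),s(168,158)),("rider",t(326,446),s(134,290)),("plate",t(461,278),s(291,497))):
    X=tri([(T,a),(S,b)]);l=inv(X);print(n,X.round(4),"local",l,"r",np.hypot(*l).round(4),"ang",np.degrees(np.arctan2(-l[1],-l[0])).round(1))
l=inv(onz(T,t(214,453),.085));print("stud top cam z",l,np.hypot(*l),np.degrees(np.arctan2(-l[1],-l[0])))
l=inv(onz(T,t(326,446),.061));print("rider top cam z",l,np.hypot(*l),np.degrees(np.arctan2(-l[1],-l[0])))
l=inv(onz(S,s(134,290),.061));print("rider side cam z",l,np.hypot(*l),np.degrees(np.arctan2(-l[1],-l[0])))
for k in("polariser_ring",):
  for n,p in P.items():
    pass
print("axis px top",proj(T,W(q,[[0,0,.073]])),"side",proj(S,W(q,[[0,0,.073]])))
for nm in((230,206),(232,229)):print("vial",onz(T,nm,.044))
for nm in(t(275,508),t(455,511)):print("forceps end",onz(T,nm,.004), inv(onz(T,nm,.004)))
E
python3 fit.py
```

```text
pose [ 0.5704784   0.01239026  0.10070893 -0.01277527] res [[-2.0, 0.4], [-0.0, -1.1], [0.7, 0.3], [-0.7, 0.7], [1.1, 4.2], [2.0, 0.2], [-2.2, -3.0], [-0.6, 0.9]]
stud top [0.4879 0.0592 0.0895] local [-0.0774  0.0548] r 0.0948 ang -35.3
rider [ 0.4922 -0.0242  0.0568] local [-0.0815 -0.0285] r 0.0863 ang 19.3
plate [ 0.6197 -0.1313  0.0491] local [ 0.0345 -0.148 ] r 0.152 ang 103.1
stud top cam z [-0.0765  0.0551] 0.09427756891222853 -35.76375121114698
rider top cam z [-0.0804 -0.0278] 0.08507055894961546 19.073908721913643
rider side cam z [-0.0819 -0.032 ] 0.08792957409199706 21.341601063801672
axis px top [[291.5884399  184.20116208]] side [[307.33476738 226.35860272]]
vial [0.52507478 0.15252355 0.044     ]
vial [0.47287529 0.14853364 0.044     ]
forceps end [0.44718895 0.0132776  0.004     ] [-0.1226  0.0133]
forceps end [ 0.4417756  -0.12963272  0.004     ] [-0.1423 -0.1284]
```

drive_tool --moves '[{"travel": [0.24,-0.11,0],"delta_rot": [0,0,0],"claw": -1},{"travel": [0.48,-0.22,0],"delta_rot": [0,0,0],"claw": -1},{"travel": [0.71,-0.33,0],"delta_rot": [0,0,0],"claw": -1},{"travel": [0.945,-0.44,0],"delta_rot": [0,0,0],"claw": -1},{"travel": [0.945,-0.44,0],"delta_rot": [0,0,0],"claw": -1}]'

```text
t: 1.62
tool_pos: [0.2582, -0.4605, 0.2141]
eef_rot: [-3.119, -0.375, -0.001]
force: [-0.5, -1.0, 1.0]
grip_width: 0.485
grasp_force: 0.0
```

drive_tool --moves '[{"travel": [0.24,-0.11,0],"delta_rot": [0,0,0],"claw": -1},{"travel": [0.48,-0.22,0],"delta_rot": [0,0,0],"claw": -1},{"travel": [0.71,-0.33,0],"delta_rot": [0,0,0],"claw": -1},{"travel": [0.945,-0.44,0],"delta_rot": [0,0,0],"claw": -1},{"travel": [0.945,-0.44,0],"delta_rot": [0,0,0],"claw": -1}]'

```text
t: 2.25
tool_pos: [0.3802, -0.3641, 0.2139]
eef_rot: [3.119, 0.374, 0.0]
force: [-1.5, 0.8, -0.2]
grip_width: -0.001
grasp_force: 0.0
```

drive_tool --moves '[{"travel": [0.24,-0.11,0],"delta_rot": [0,0,0],"claw": -1},{"travel": [0.48,-0.22,0],"delta_rot": [0,0,0],"claw": -1},{"travel": [0.71,-0.33,0],"delta_rot": [0,0,0],"claw": -1},{"travel": [0.945,-0.44,0],"delta_rot": [0,0,0],"claw": -1},{"travel": [0.945,-0.44,0],"delta_rot": [0,0,0],"claw": -1}]'

```text
t: 2.88
tool_pos: [0.5024, -0.2674, 0.2137]
eef_rot: [3.119, 0.372, -0.0]
force: [-0.5, -0.2, 0.7]
grip_width: 0.006
grasp_force: 0.0
```

drive_tool --moves '[{"travel": [0.24,-0.11,0],"delta_rot": [0,0,0.17],"claw": -1},{"travel": [0.48,-0.22,0],"delta_rot": [0,0,0.17],"claw": -1},{"travel": [0.71,-0.33,0],"delta_rot": [0,0,0.17],"claw": -1},{"travel": [0.945,-0.44,0],"delta_rot": [0,0,0.17],"claw": -1},{"travel": [0.945,-0.44,0],"delta_rot": [0,0,0.17],"claw": -1}]'

```text
t: 3.5
tool_pos: [0.6246, -0.1705, 0.2133]
eef_rot: [3.137, 0.162, -0.001]
force: [0.4, -0.5, -0.9]
grip_width: 0.006
grasp_force: 0.0
```

```bash
python3 - <<'E'
from h import *
p=env.read_camera("wrist");pickle.dump(p,open("w1.pkl","wb"));cv2.imwrite("pics/w1.png",p["color"])
for k in("filter_slide","slide_plate","lever_stud","rider_nose"):
    print(k,[(round(r["score"],2),np.round(r["box"]).tolist()) for r in env.search_frame(k,p)[:2]])
q=[.5705,.0124,.1007]
c,n=np.cos(q[2]),np.sin(q[2]);L=lambda x,y,z:[q[0]+c*x-n*y,q[1]+n*x+c*y,z]
print(proj(p,[L(.135,-.105,.05),L(-.105,-.105,.05),L(.018,-.148,.054),L(.052,-.148,.054),L(-.077,.054,.089)]).round())
E
```

```text
filter_slide [(0.71, [225.0, 201.0, 43.0, 40.0]), (0.27, [242.0, 201.0, 10.0, 32.0])]
slide_plate [(0.68, [244.0, 201.0, 8.0, 32.0])]
lever_stud [(0.91, [113.0, 243.0, 106.0, 117.0])]
rider_nose [(0.66, [148.0, 293.0, 16.0, 15.0]), (0.59, [124.0, 204.0, 247.0, 201.0])]
[[202. 109.]
 [213. 309.]
 [244. 215.]
 [243. 186.]
 [ 66. 303.]]
```

View pics/w1.png

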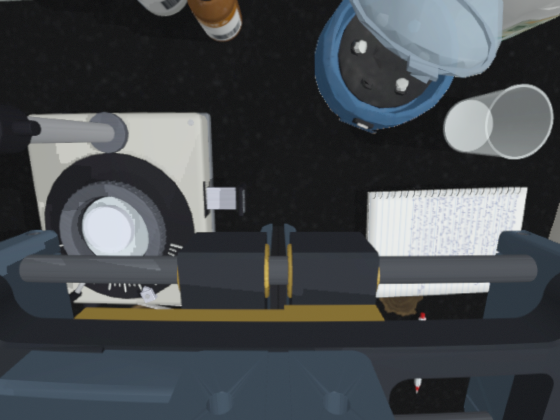

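Wrist view: the plate is at about px (243,201), matching the projection to within 2 px. The shut fingertips are at about (278,235), to its right, and the way down is free. Descending beside the plate.

drive_tool --moves '[{"travel": [0,0,0.2],"delta_rot": [0,0,0],"claw": -1},{"travel": [0,0,0.4],"delta_rot": [0,0,0],"claw": -1},{"travel": [0,0,0.6],"delta_rot": [0,0,0],"claw": -1},{"travel": [0,0,0.8],"delta_rot": [0,0,0],"claw": -1},{"travel": [0,0,0.8],"delta_rot": [0,0,0],"claw": -1}]'

```text
t: 4.38
tool_pos: [0.6216, -0.1704, 0.0919]
eef_rot: [-3.136, -0.159, 0.008]
force: [0.2, 0.4, 0.2]
grip_width: 0.005
grasp_force: 0.0
```

drive_tool --moves '[{"travel": [0,0,0.15],"delta_rot": [0,0,0],"claw": -1},{"travel": [0,0,0.3],"delta_rot": [0,0,0],"claw": -1},{"travel": [0,0,0.43],"delta_rot": [0,0,0],"claw": -1},{"travel": [0,0,0.43],"delta_rot": [0,0,0],"claw": -1},{"travel": [0,0,0.43],"delta_rot": [0,0,0],"claw": -1}]'

```text
t: 5.0
tool_pos: [0.625, -0.1706, 0.0313]
eef_rot: [3.136, 0.16, 0.004]
force: [-0.6, -0.3, -0.2]
grip_width: 0.005
grasp_force: 0.0
```

drive_tool --moves '[{"travel": [0,-0.04,0],"delta_rot": [0,0,0],"claw": -1},{"travel": [0,-0.08,0],"delta_rot": [0,0,0],"claw": -1},{"travel": [0,-0.12,0],"delta_rot": [0,0,0],"claw": -1},{"travel": [0,-0.16,0],"delta_rot": [0,0,0],"claw": -1},{"travel": [0,-0.2,0],"delta_rot": [0,0,0],"claw": -1}]'

```text
t: 5.62
tool_pos: [0.621, -0.14, 0.0295]
eef_rot: [3.136, 0.161, 0.0]
force: [-0.0, -2.3, -0.0]
grip_width: 0.006
grasp_force: 1.3
```

drive_tool --moves '[{"travel": [0,-0.03,0],"delta_rot": [0,0,0],"claw": -1},{"travel": [0,-0.06,0],"delta_rot": [0,0,0],"claw": -1},{"travel": [0,-0.09,0],"delta_rot": [0,0,0],"claw": -1},{"travel": [0,-0.12,0],"delta_rot": [0,0,0],"claw": -1},{"travel": [0,-0.15,0],"delta_rot": [0,0,0],"claw": -1}]'

```text
t: 6.25
tool_pos: [0.6187, -0.1175, 0.0295]
eef_rot: [3.137, 0.16, 0.001]
force: [0.8, -2.6, -0.3]
grip_width: 0.003
grasp_force: 1.3
```

drive_tool --moves '[{"travel": [0,-0.008,0],"delta_rot": [0,0,0],"claw": -1},{"travel": [0,-0.016,0],"delta_rot": [0,0,0],"claw": -1},{"travel": [0,-0.024,0],"delta_rot": [0,0,0],"claw": -1},{"travel": [0,-0.03,0],"delta_rot": [0,0,0],"claw": -1},{"travel": [0,-0.03,0],"delta_rot": [0,0,0],"claw": -1}]'

```text
t: 6.88
tool_pos: [0.6183, -0.1132, 0.0295]
eef_rot: [3.137, 0.161, 0.001]
force: [0.5, -2.5, -0.3]
grip_width: 0.003
grasp_force: 1.1
```

drive_tool --moves '[{"travel": [0,-0.004,0],"delta_rot": [0,0,0],"claw": -1},{"travel": [0,-0.008,0],"delta_rot": [0,0,0],"claw": -1},{"travel": [0,-0.012,0],"delta_rot": [0,0,0],"claw": -1},{"travel": [0,-0.012,0],"delta_rot": [0,0,0],"claw": -1},{"travel": [0,-0.012,0],"delta_rot": [0,0,0],"claw": -1}]'

```text
t: 7.5
tool_pos: [0.6181, -0.1114, 0.0295]
eef_rot: [3.137, 0.161, 0.001]
force: [1.9, -2.3, 0.6]
grip_width: 0.003
grasp_force: 1.1
```

drive_tool --moves '[{"travel": [0,-0.004,0],"delta_rot": [0,0,0],"claw": -1},{"travel": [0,-0.008,0],"delta_rot": [0,0,0],"claw": -1},{"travel": [0,-0.012,0],"delta_rot": [0,0,0],"claw": -1},{"travel": [0,-0.012,0],"delta_rot": [0,0,0],"claw": -1},{"travel": [0,-0.012,0],"delta_rot": [0,0,0],"claw": -1}]'

```text
t: 8.12
tool_pos: [0.6178, -0.1096, 0.0295]
eef_rot: [3.137, 0.16, 0.0]
force: [1.6, -1.5, -0.0]
grip_width: 0.006
grasp_force: 1.1
```

drive_tool --moves '[{"travel": [0,-0.004,0],"delta_rot": [0,0,0],"claw": -1},{"travel": [0,-0.008,0],"delta_rot": [0,0,0],"claw": -1},{"travel": [0,-0.008,0],"delta_rot": [0,0,0],"claw": -1},{"travel": [0,-0.008,0],"delta_rot": [0,0,0],"claw": -1},{"travel": [0,-0.008,0],"delta_rot": [0,0,0],"claw": -1}]'

```text
t: 8.75
tool_pos: [0.6177, -0.1084, 0.0295]
eef_rot: [3.137, 0.161, 0.0]
force: [2.1, -2.3, 0.2]
grip_width: 0.006
grasp_force: 1.1
```

drive_tool --moves '[{"travel": [0,-0.004,0],"delta_rot": [0,0,0],"claw": -1},{"travel": [0,-0.008,0],"delta_rot": [0,0,0],"claw": -1},{"travel": [0,-0.012,0],"delta_rot": [0,0,0],"claw": -1},{"travel": [0,-0.012,0],"delta_rot": [0,0,0],"claw": -1},{"travel": [0,-0.012,0],"delta_rot": [0,0,0],"claw": -1}]'

```text
t: 9.38
tool_pos: [0.6175, -0.1066, 0.0295]
eef_rot: [-3.137, -0.161, 0.0]
force: [2.1, -2.5, 0.2]
grip_width: 0.005
grasp_force: 1.2
```

drive_tool --moves '[{"travel": [0,-0.004,0],"delta_rot": [0,0,0],"claw": -1},{"travel": [0,-0.008,0],"delta_rot": [0,0,0],"claw": -1},{"travel": [0,-0.008,0],"delta_rot": [0,0,0],"claw": -1},{"travel": [0,-0.008,0],"delta_rot": [0,0,0],"claw": -1},{"travel": [0,-0.008,0],"delta_rot": [0,0,0],"claw": -1}]'

```text
t: 10.0
tool_pos: [0.6174, -0.106, 0.0295]
eef_rot: [3.137, 0.161, 0.0]
force: [1.6, -4.7, -0.1]
grip_width: 0.004
grasp_force: 2.4
```

drive_tool --moves '[{"travel": [0,-0.004,0],"delta_rot": [0,0,0],"claw": -1},{"travel": [0,-0.008,0],"delta_rot": [0,0,0],"claw": -1},{"travel": [0,-0.008,0],"delta_rot": [0,0,0],"claw": -1},{"travel": [0,-0.008,0],"delta_rot": [0,0,0],"claw": -1},{"travel": [0,-0.008,0],"delta_rot": [0,0,0],"claw": -1}]'

```text
t: 10.62
tool_pos: [0.6174, -0.1055, 0.0295]
eef_rot: [3.135, 0.161, 0.001]
force: [1.5, -6.3, 0.6]
grip_width: 0.005
grasp_force: 3.5
```

drive_tool --moves '[{"travel": [0,-0.004,0],"delta_rot": [0,0,0],"claw": -1},{"travel": [0,-0.008,0],"delta_rot": [0,0,0],"claw": -1},{"travel": [0,-0.008,0],"delta_rot": [0,0,0],"claw": -1},{"travel": [0,-0.008,0],"delta_rot": [0,0,0],"claw": -1},{"travel": [0,-0.008,0],"delta_rot": [0,0,0],"claw": -1}]'

```text
t: 11.25
tool_pos: [0.6173, -0.1051, 0.0295]
eef_rot: [3.134, 0.162, 0.001]
force: [2.4, -9.5, -0.1]
grip_width: 0.005
grasp_force: 4.6
```

drive_tool --moves '[{"travel": [0,0.03,0],"delta_rot": [0,0,0],"claw": -1},{"travel": [0,0.1,0],"delta_rot": [0,0,0],"claw": -1},{"travel": [0,0.17,0],"delta_rot": [0,0,0],"claw": -1},{"travel": [0,0.17,-0.2],"delta_rot": [0,0,0],"claw": -1},{"travel": [0,0.17,-0.4],"delta_rot": [0,0,0],"claw": -1}]'

```text
t: 11.88
tool_pos: [0.6191, -0.1287, 0.0895]
eef_rot: [-3.137, -0.16, 0.003]
force: [0.4, 0.1, 0.7]
grip_width: 0.006
grasp_force: 0.0
```

drive_tool --moves '[{"travel": [0,0,-0.2],"delta_rot": [0,0,0],"claw": -1},{"travel": [0,0,-0.4],"delta_rot": [0,0,0],"claw": -1},{"travel": [0,0,-0.6],"delta_rot": [0,0,0],"claw": -1},{"travel": [0,0,-0.8],"delta_rot": [0,0,0],"claw": -1},{"travel": [0,0,-0.8],"delta_rot": [0,0,0],"claw": -1}]'

```text
t: 12.5
tool_pos: [0.6208, -0.1289, 0.2119]
eef_rot: [3.136, 0.16, 0.008]
force: [0.2, -0.5, 0.1]
grip_width: 0.005
grasp_force: 0.0
```

drive_tool --moves '[{"travel": [-0.2,-0.1,0],"delta_rot": [0,0,0],"claw": -1},{"travel": [-0.4,-0.2,0],"delta_rot": [0,0,0],"claw": -1},{"travel": [-0.6,-0.4,0],"delta_rot": [0,0,0],"claw": -1},{"travel": [-0.7,-0.59,0],"delta_rot": [0,0,0],"claw": -1},{"travel": [-0.7,-0.59,0],"delta_rot": [0,0,0],"claw": -1}]'

```text
t: 13.12
tool_pos: [0.5042, -0.05, 0.2083]
eef_rot: [-3.137, -0.163, 0.005]
force: [-0.5, -0.0, -1.3]
grip_width: 0.004
grasp_force: 0.0
```

drive_tool --moves '[{"travel": [-0.17,-0.15,0],"delta_rot": [0,0,0],"claw": -1},{"travel": [-0.34,-0.3,0],"delta_rot": [0,0,0],"claw": -1},{"travel": [-0.51,-0.45,0],"delta_rot": [0,0,0],"claw": -1},{"travel": [-0.67,-0.59,0],"delta_rot": [0,0,0],"claw": -1},{"travel": [-0.67,-0.59,0],"delta_rot": [0,0,0],"claw": -1}]'

```text
t: 13.75
tool_pos: [0.3963, 0.0267, 0.2089]
eef_rot: [3.137, 0.163, -0.002]
force: [0.5, -0.3, -0.3]
grip_width: 0.003
grasp_force: 0.0
```

```bash
python3 - <<'E'
from h import *
for n in("wrist","top","side"):
    p=env.read_camera(n);pickle.dump(p,open(f"{n}2.pkl","wb"));cv2.imwrite(f"pics/{n}2.png",p["color"])
    for k in("slide_plate","filter_slide","rider_nose","lever_stud","dish"):
        print(n,k,[(round(r["score"],2),np.round(r["box"],1).tolist()) for r in env.search_frame(k,p)[:2]])
E
```

```text
wrist slide_plate [(0.63, [416.8, 15.3, 17.5, 28.0])]
wrist filter_slide [(0.74, [413.8, 14.8, 19.2, 29.3]), (0.47, [416.1, 14.2, 14.0, 24.3])]
wrist rider_nose [(0.52, [335.2, 116.8, 13.2, 15.5])]
wrist lever_stud [(0.94, [310.7, 59.1, 127.0, 112.1])]
wrist dish [(0.85, [310.2, 24.7, 60.1, 48.6])]
top slide_plate [(0.51, [337.4, 164.4, 3.9, 11.1])]
top filter_slide [(0.53, [335.5, 165.4, 2.6, 15.3])]
top rider_nose [(0.67, [294.3, 191.1, 54.6, 68.0])]
top lever_stud [(0.85, [293.1, 190.2, 51.4, 64.4]), (0.71, [336.1, 162.6, 4.9, 12.0])]
top dish [(0.74, [291.7, 181.3, 21.8, 18.4])]
side slide_plate [(0.79, [315.4, 292.9, 22.5, 12.9])]
side filter_slide [(0.84, [317.9, 291.5, 20.1, 13.7])]
side rider_nose [(0.54, [256.9, 234.2, 8.2, 9.2]), (0.52, [277.4, 174.3, 10.1, 18.2])]
side lever_stud [(0.89, [305.0, 221.5, 73.0, 71.7])]
side dish [(0.58, [312.5, 223.6, 37.4, 28.0])]
```

View pics/wrist2.png

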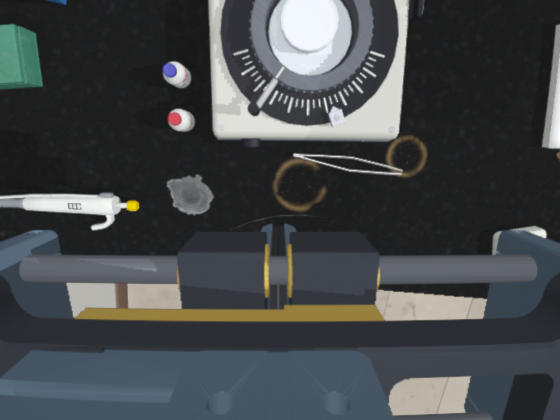

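Wrist view: the plate is now tight at the bezel near (417,8). The stud top is at (255,106) and the rider at (336,117), with the forceps and vials undisturbed. I'll rectify the dial plane to read the angles.

```bash
cat > rect.py <<'E'
from h import *
import sys
from scipy.optimize import least_squares
def rect(p,q,z,x0=-.115,x1=-.02,y0=-.075,y1=.085,s=.00022):
    xs=np.arange(x1,x0,-s);ys=np.arange(y1,y0,-s)   # image up=+x local, left=+y local
    X,Y=np.meshgrid(xs,ys,indexing="ij");c,n=np.cos(q[2]),np.sin(q[2])
    W=np.c_[(q[0]+c*X-n*Y).ravel(),(q[1]+n*X+c*Y).ravel(),np.full(X.size,z)]
    m=proj(p,W).reshape(*X.shape,2).astype(np.float32)
    return cv2.remap(p["color"],m[...,0],m[...,1],cv2.INTER_CUBIC)
if __name__=="__main__":
    T=pickle.load(open("top2.pkl","rb"));w=pickle.load(open("wrist2.pkl","rb"))
    t=lambda x,y:np.array([200+x/3-.33,70+y/3-.33])
    C=np.array([[.135,.105,.05],[.135,-.105,.05],[-.105,-.105,.05],[-.105,.105,.05]])
    ct=[t(125,190),t(387,165),t(425,466),t(156,498)];cw=[[400,136],[212,138]]
    L=lambda q,X:np.c_[q[0]+np.cos(q[2])*X[:,0]-np.sin(q[2])*X[:,1],q[1]+np.sin(q[2])*X[:,0]+np.cos(q[2])*X[:,1],X[:,2]]
    f=lambda q:np.r_[(proj(T,L(q,C))-ct).ravel(),(proj(w,L(q,C[2:]))-cw).ravel()]
    q=least_squares(f,[.57,.01,.1]).x;print(q.tolist(),f(q).round(1))
    im=rect(w,q,.054);h,wd=im.shape[:2];print(h,wd)
    # overlay: axis rays each 5deg at r=.060-.062 and circle r=.09
    for a in range(-60,61,5):
        for r in(.091,):
            x,y=-r*np.cos(np.radians(a)),-r*np.sin(np.radians(a))
            u,v=int((.085-y)/.00022),int((-.02-x)/.00022)
            cv2.circle(im,(u,v),2,(0,0,255) if a%10==0 else (0,255,255),-1)
    cv2.imwrite("pics/rect2.png",im)
E
python3 rect.py
```

```text
[0.5722334440299499, 0.013487808522779515, 0.10050433500662954] [-3.  -1.7  0.2 -3.4  1.1 -0.5 -1.6 -0.   3.4  3.1 -2.2 -0. ]
432 728
```

View pics/rect2.png

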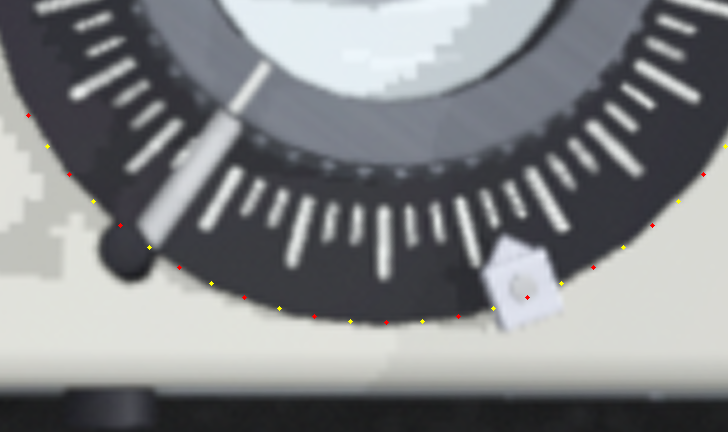

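```bash
cat > ang.py <<'E'
from rect import *
q0=np.array([0.5722334,0.0134878,0.1005043])
def px2w(p,u,v,z0,z):   # rectified pixel (drawn at plane z0) -> image -> world at plane z, 
    x,y=-.02-v*.00022,.085-u*.00022;c,n=np.cos(q0[2]),np.sin(q0[2])
    uv=proj(p,[[q0[0]+c*x-n*y,q0[1]+n*x+c*y,z0]])[0];return onz(p,uv,z)[:2]
def ang(q,X):
    d=X-q[:2];c,n=np.cos(q[2]),np.sin(q[2]);l=np.array([c*d[0]+n*d[1],-n*d[0]+c*d[1]]);return np.degrees(np.arctan2(-l[1],-l[0])),np.hypot(*l)
ticks=[(-45,130,169),(-30,203,228),(-15,291,265),(0,384,277),(15,475,263),(30,565,228),(45,640,175)]
w2=pickle.load(open("wrist2.pkl","rb"))
Z=[(a,px2w(w2,u,v,.054,.054)) for a,u,v in ticks]
def f(s):
    r=[]
    for a,X in Z:
        A,R=ang(s,X);r+=[np.radians(A-a)*.08,R-s[3]]
    return np.array(r)*1e4
s=least_squares(f,[*q0,.08],x_scale=[.001,.001,.01,.001]).x
E
python3 - <<'E'
from ang import *
print(s,f(s).round(0).reshape(-1,2).tolist())
for n,u,v,z in(("nose",508,240,.0605),("dot",522,287,.061),("stud",127,248,.089),("rod out",155,232,.071),("rod in",232,118,.071)):
    X=px2w(w2,u,v,.054,z);print(n,X.round(4),np.round(ang(s,X),4))
c,n=np.cos(s[2]),np.sin(s[2])
st=env.read_state();d=st["tool_pos"][:2]-s[:2];print("TCP local",c*d[0]+n*d[1],-n*d[0]+c*d[1],st["tool_pos"],st["eef_rot"],st["t"])
E
```

```text
[0.57064615 0.01337782 0.09367347 0.0792973 ] [[0.0, -1.0], [-1.0, 2.0], [2.0, 2.0], [1.0, 1.0], [-3.0, -6.0], [3.0, -2.0], [-2.0, 4.0]]
nose [ 0.5017 -0.0194] [20.0183  0.0763]
dot [ 0.4918 -0.0233] [19.5816  0.0869]
stud [0.4891 0.0597] [-34.9597   0.0938]
rod out [0.4946 0.0558] [-34.5445   0.0871]
rod in [0.5199 0.0422] [-34.9864   0.0584]
TCP local -0.17144912499530426 0.029424594565325833 [0.39719641 0.02663665 0.20945063] [3.13737748e+00 1.60634185e-01 1.15734401e-04] 14.65
```

Ticks, rod and stud agree: lever at −34.9°, rider at +19.8°. Moving to the left side of the stud.

drive_tool --moves '[{"travel": [0.14,-0.12,0],"delta_rot": [0,0,0],"claw": -1},{"travel": [0.28,-0.24,0],"delta_rot": [0,0,0],"claw": -1},{"travel": [0.42,-0.36,0],"delta_rot": [0,0,0],"claw": -1},{"travel": [0.555,-0.46,0],"delta_rot": [0,0,0],"claw": -1},{"travel": [0.555,-0.46,0],"delta_rot": [0,0,0],"claw": -1}]'

```text
t: 15.28
tool_pos: [0.4738, 0.1046, 0.2091]
eef_rot: [3.137, 0.163, -0.0]
force: [0.4, 0.2, -0.4]
grip_width: 0.008
grasp_force: 0.0
```

drive_tool --moves '[{"travel": [0,0,0.25],"delta_rot": [0,0,0],"claw": -1},{"travel": [0,0,0.5],"delta_rot": [0,0,0],"claw": -1},{"travel": [0,0,0.75],"delta_rot": [0,0,0],"claw": -1},{"travel": [0,0,0.94],"delta_rot": [0,0,0],"claw": -1},{"travel": [0,0,0.94],"delta_rot": [0,0,0],"claw": -1}]'

```text
t: 15.9
tool_pos: [0.4706, 0.1028, 0.0669]
eef_rot: [3.136, 0.16, -0.009]
force: [-0.1, -0.3, 0.0]
grip_width: 0.005
grasp_force: 0.0
```

drive_tool --moves '[{"travel": [0,0.035,0],"delta_rot": [0,0,0],"claw": -1},{"travel": [0,0.07,0],"delta_rot": [0,0,0],"claw": -1},{"travel": [0,0.105,0],"delta_rot": [0,0,0],"claw": -1},{"travel": [0,0.14,0],"delta_rot": [0,0,0],"claw": -1},{"travel": [0,0.175,0],"delta_rot": [0,0,0],"claw": -1}]'

```text
t: 16.52
tool_pos: [0.4758, 0.0772, 0.0686]
eef_rot: [3.137, 0.16, 0.001]
force: [0.1, 0.6, -0.8]
grip_width: 0.001
grasp_force: 0.0
```

drive_tool --moves '[{"travel": [0,0.035,0],"delta_rot": [0,0,0],"claw": -1},{"travel": [0,0.07,0],"delta_rot": [0,0,0],"claw": -1},{"travel": [0,0.105,0],"delta_rot": [0,0,0],"claw": -1},{"travel": [0,0.14,0],"delta_rot": [0,0,0],"claw": -1},{"travel": [0,0.175,0],"delta_rot": [0,0,0],"claw": -1}]'

```text
t: 17.15
tool_pos: [0.4777, 0.0515, 0.0682]
eef_rot: [-3.137, -0.16, 0.002]
force: [-1.8, 3.1, 0.5]
grip_width: 0.006
grasp_force: 1.7
```

drive_tool --moves '[{"travel": [0,0.035,0],"delta_rot": [0,0,0],"claw": -1},{"travel": [0,0.07,0],"delta_rot": [0,0,0],"claw": -1},{"travel": [0,0.105,0],"delta_rot": [0,0,0],"claw": -1},{"travel": [0,0.14,0],"delta_rot": [0,0,0],"claw": -1},{"travel": [0,0.175,0],"delta_rot": [0,0,0],"claw": -1}]'

```text
t: 17.77
tool_pos: [0.4811, 0.025, 0.0684]
eef_rot: [3.137, 0.161, 0.0]
force: [-2.0, 1.8, 1.0]
grip_width: 0.007
grasp_force: 1.2
```

drive_tool --moves '[{"travel": [0,0.025,0],"delta_rot": [0,0,0],"claw": -1},{"travel": [0,0.05,0],"delta_rot": [0,0,0],"claw": -1},{"travel": [0,0.075,0],"delta_rot": [0,0,0],"claw": -1},{"travel": [0,0.1,0],"delta_rot": [0,0,0],"claw": -1},{"travel": [0,0.12,0],"delta_rot": [0,0,0],"claw": -1}]'

```text
t: 18.4
tool_pos: [0.4831, 0.0072, 0.0685]
eef_rot: [3.137, 0.161, 0.001]
force: [-0.7, 2.0, 0.1]
grip_width: 0.006
grasp_force: 1.1
```

drive_tool --moves '[{"travel": [0,0.01,0],"delta_rot": [0,0,0],"claw": -1},{"travel": [0,0.02,0],"delta_rot": [0,0,0],"claw": -1},{"travel": [0,0.03,0],"delta_rot": [0,0,0],"claw": -1},{"travel": [0,0.04,0],"delta_rot": [0,0,0],"claw": -1},{"travel": [0,0.04,0],"delta_rot": [0,0,0],"claw": -1}]'

```text
t: 19.02
tool_pos: [0.484, 0.0014, 0.0686]
eef_rot: [3.137, 0.161, 0.002]
force: [1.6, 2.5, -0.8]
grip_width: 0.005
grasp_force: 0.8
```

```bash
python3 - <<'E'
from ang import *
for n in("side","top","wrist"):
    p=env.read_camera(n);pickle.dump(p,open(f"{n}3.pkl","wb"))
    cv2.imwrite(f"pics/{n}3.png",cv2.resize(p["color"][150:270,220:340],(600,600),interpolation=cv2.INTER_CUBIC) if n!="wrist" else p["color"])
st=env.read_state();c,n=np.cos(s[2]),np.sin(s[2]);d=st["tool_pos"][:2]-s[:2];print("TCP local",c*d[0]+n*d[1],-n*d[0]+c*d[1])
E
```

```text
TCP local -0.0876046482827143 -0.0037898685636492783
```

View pics/side3.png

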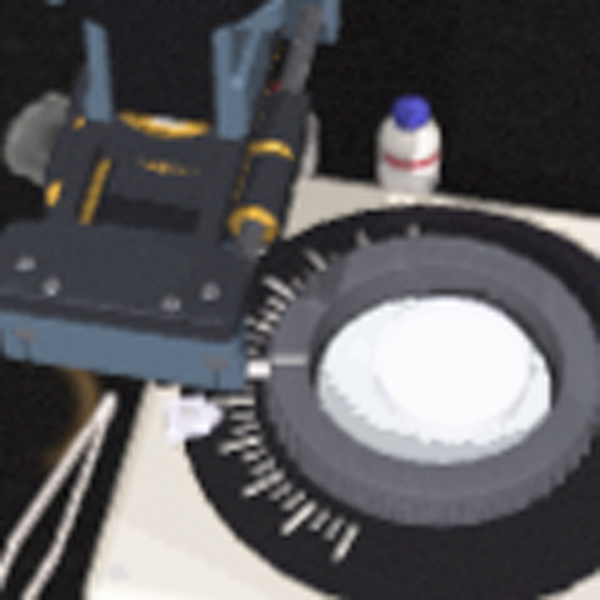

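Side view: the gripper hides the stud, but the ring's white index mark is visible (crop (272,362) to (306,358)). It is just short of the rider at crop (195,418).

```bash
python3 - <<'E'
from ang import *
p=pickle.load(open("side3.pkl","rb"))
g=lambda u,v:(220+(u+.5)/5-.5,150+(v+.5)/5-.5)
for n,u,v,z in(("mark in",306,358,.073),("mark out",272,362,.073),("rod",258,371,.071),("rider nose",218,414,.059),("rider dot",192,416,.061)):
    X=onz(p,g(u,v),z)[:2];print(n,np.round(ang(s,X),4))
E
```

```text
mark in [10.9283  0.0469]
mark out [12.7651  0.0586]
rod [14.8115  0.0635]
rider nose [21.1609  0.0785]
rider dot [21.7255  0.0876]
```

drive_tool --moves '[{"travel": [0,0.007,0],"delta_rot": [0,0,0],"claw": -1},{"travel": [0,0.014,0],"delta_rot": [0,0,0],"claw": -1},{"travel": [0,0.021,0],"delta_rot": [0,0,0],"claw": -1},{"travel": [0,0.027,0],"delta_rot": [0,0,0],"claw": -1},{"travel": [0,0.027,0],"delta_rot": [0,0,0],"claw": -1}]'

```text
t: 19.8
tool_pos: [0.4839, -0.0026, 0.0685]
eef_rot: [3.137, 0.161, 0.0]
force: [1.7, 2.0, -0.0]
grip_width: 0.004
grasp_force: 1.1
```

drive_tool --moves '[{"travel": [0,-0.05,0],"delta_rot": [0,0,0],"claw": -1},{"travel": [0,-0.2,0],"delta_rot": [0,0,0],"claw": -1},{"travel": [-0.1,-0.4,0],"delta_rot": [0,0,0],"claw": -1},{"travel": [-0.25,-0.4,-0.2],"delta_rot": [0,0,0],"claw": -1},{"travel": [-0.4,-0.4,-0.4],"delta_rot": [0,0,0],"claw": -1}]'

```text
t: 20.42
tool_pos: [0.4163, 0.0512, 0.1285]
eef_rot: [3.136, 0.163, -0.005]
force: [0.0, -0.1, 0.6]
grip_width: 0.01
grasp_force: 0.0
```

drive_tool --moves '[{"travel": [-0.05,0.1,-0.2],"delta_rot": [0,0,0],"claw": -1},{"travel": [-0.1,0.15,-0.4],"delta_rot": [0,0,0],"claw": -1},{"travel": [-0.16,0.2,-0.55],"delta_rot": [0,0,0],"claw": -1},{"travel": [-0.16,0.2,-0.55],"delta_rot": [0,0,0],"claw": -1},{"travel": [-0.16,0.2,-0.55],"delta_rot": [0,0,0],"claw": -1}]'

```text
t: 21.05
tool_pos: [0.3966, 0.0189, 0.2099]
eef_rot: [3.137, 0.161, -0.003]
force: [0.0, 0.2, 0.2]
grip_width: 0.006
grasp_force: 0.0
```

```bash
python3 - <<'E'
from ang import *
p=env.read_camera("wrist");pickle.dump(p,open("wrist4.pkl","wb"))
cv2.imwrite("pics/rect4.png",rect(p,q0,.054));cv2.imwrite("pics/wrist4.png",p["color"])
for n in("top","side"):pickle.dump(env.read_camera(n),open(f"{n}4.pkl","wb"))
print(env.read_state()["tool_pos"],env.read_state()["t"])
E
```

```text
[0.39676122 0.01899206 0.20974778] 21.2
```

View pics/rect4.png

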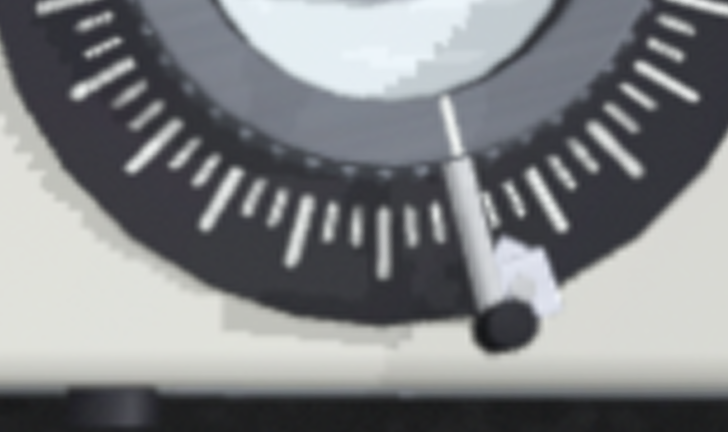

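```bash
python3 - <<'E'
from ang import *
p=pickle.load(open("wrist4.pkl","rb"))
for n,u,v,z in(("stud",508,323,.089),("rod out",484,285,.071),("rod in",460,165,.071),("mark out",459,153,.073),("mark in",444,98,.073),("rider nose",507,238,.0605),("tick30",565,228,.054),("tick0",384,277,.054)):
    X=px2w(p,u,v,.054,z);print(n,np.round(ang(s,X),4))
st=env.read_state();c,n=np.cos(s[2]),np.sin(s[2]);d=st["tool_pos"][:2]-s[:2];print("TCP local",c*d[0]+n*d[1],-n*d[0]+c*d[1])
d=np.array([.4839,-.0026])-s[:2];print("end push local",c*d[0]+n*d[1],-n*d[0]+c*d[1])
E
```

```text
stud [13.5782  0.0938]
rod out [13.4848  0.0846]
rod in [14.2546  0.0591]
mark out [14.3359  0.0569]
mark in [13.9926  0.0451]
rider nose [20.0872  0.0759]
tick30 [30.2414  0.0791]
tick0 [0.0519 0.0794]
TCP local -0.17259745158515066 0.02185422829354104
end push local -0.08786035024531516 -0.007793832680502901
```

Rectified wrist view: lever at 13.9° (stud, rod and index mark agree), rider at 19.8–20°. About 6° more is needed, so I'll come back in behind the stud.

drive_tool --moves '[{"travel": [0.14,-0.055,0],"delta_rot": [0,0,0],"claw": -1},{"travel": [0.28,-0.055,0],"delta_rot": [0,0,0],"claw": -1},{"travel": [0.42,-0.055,0],"delta_rot": [0,0,0],"claw": -1},{"travel": [0.564,-0.055,0],"delta_rot": [0,0,0],"claw": -1},{"travel": [0.564,-0.055,0],"delta_rot": [0,0,0],"claw": -1}]'

```text
t: 21.82
tool_pos: [0.4825, 0.0364, 0.2101]
eef_rot: [-3.137, -0.161, 0.001]
force: [-0.8, 0.1, -0.4]
grip_width: 0.005
grasp_force: 0.0
```

drive_tool --moves '[{"travel": [0,0,0.25],"delta_rot": [0,0,0],"claw": -1},{"travel": [0,0,0.5],"delta_rot": [0,0,0],"claw": -1},{"travel": [0,0,0.75],"delta_rot": [0,0,0],"claw": -1},{"travel": [0,0,0.94],"delta_rot": [0,0,0],"claw": -1},{"travel": [0,0,0.94],"delta_rot": [0,0,0],"claw": -1}]'

```text
t: 22.45
tool_pos: [0.4784, 0.0358, 0.0681]
eef_rot: [3.137, 0.161, -0.009]
force: [0.4, -0.3, 0.7]
grip_width: 0.004
grasp_force: 0.0
```

drive_tool --moves '[{"travel": [0,0.05,0],"delta_rot": [0,0,0],"claw": -1},{"travel": [0,0.1,0],"delta_rot": [0,0,0],"claw": -1},{"travel": [0,0.15,0],"delta_rot": [0,0,0],"claw": -1},{"travel": [0,0.2,0],"delta_rot": [0,0,0],"claw": -1},{"travel": [0,0.2,0],"delta_rot": [0,0,0],"claw": -1}]'

```text
t: 23.08
tool_pos: [0.4838, 0.0051, 0.0701]
eef_rot: [3.137, 0.159, 0.001]
force: [-0.1, 0.2, 0.1]
grip_width: 0.007
grasp_force: 0.0
```

```bash
python3 - <<'E'
from ang import *
st=env.read_state();c,n=np.cos(s[2]),np.sin(s[2]);d=st["tool_pos"][:2]-s[:2];print("TCP local",c*d[0]+n*d[1],-n*d[0]+c*d[1],st["tool_pos"],st["force"])
E
```

```text
TCP local -0.08723729598298025 -7.987594740055566e-05 [0.48379879 0.00513842 0.07012964] [-0.07900197  0.19798867  0.08409594]
```

drive_tool --moves '[{"travel": [0,0.03,0],"delta_rot": [0,0,0],"claw": -1},{"travel": [0,0.055,0],"delta_rot": [0,0,0],"claw": -1},{"travel": [0,0.08,0],"delta_rot": [0,0,0],"claw": -1},{"travel": [0,0.1,0],"delta_rot": [0,0,0],"claw": -1},{"travel": [0,0.11,0],"delta_rot": [0,0,0],"claw": -1}]'

```text
t: 23.7
tool_pos: [0.4858, -0.0105, 0.0701]
eef_rot: [-3.137, -0.16, -0.002]
force: [1.5, 3.0, -0.1]
grip_width: 0.005
grasp_force: 1.4
```

drive_tool --moves '[{"travel": [0,-0.05,0],"delta_rot": [0,0,0],"claw": -1},{"travel": [0,-0.2,0],"delta_rot": [0,0,0],"claw": -1},{"travel": [-0.1,-0.4,0],"delta_rot": [0,0,0],"claw": -1},{"travel": [-0.25,-0.4,-0.2],"delta_rot": [0,0,0],"claw": -1},{"travel": [-0.4,-0.4,-0.4],"delta_rot": [0,0,0],"claw": -1}]'

```text
t: 24.32
tool_pos: [0.4179, 0.0431, 0.1301]
eef_rot: [3.136, 0.163, -0.004]
force: [1.4, -0.1, 0.5]
grip_width: 0.003
grasp_force: 0.0
```

drive_tool --moves '[{"travel": [-0.05,0.1,-0.2],"delta_rot": [0,0,0],"claw": -1},{"travel": [-0.1,0.15,-0.4],"delta_rot": [0,0,0],"claw": -1},{"travel": [-0.16,0.2,-0.55],"delta_rot": [0,0,0],"claw": -1},{"travel": [-0.16,0.2,-0.55],"delta_rot": [0,0,0],"claw": -1},{"travel": [-0.16,0.2,-0.55],"delta_rot": [0,0,0],"claw": -1}]'

```text
t: 24.95
tool_pos: [0.3981, 0.0109, 0.2115]
eef_rot: [3.137, 0.161, -0.003]
force: [-1.1, 0.1, -1.1]
grip_width: 0.003
grasp_force: 0.0
```

```bash
python3 - <<'E'
from ang import *
p=env.read_camera("wrist");pickle.dump(p,open("wrist5.pkl","wb"))
cv2.imwrite("pics/rect5.png",rect(p,q0,.054));cv2.imwrite("pics/wrist5.png",p["color"])
for n in("top","side"):pickle.dump(env.read_camera(n),open(f"{n}5.pkl","wb"))
st=env.read_state();c,n=np.cos(s[2]),np.sin(s[2]);d=st["tool_pos"][:2]-s[:2];print("TCP local",c*d[0]+n*d[1],-n*d[0]+c*d[1],st["t"])
E
```

```text
TCP local -0.1719216032303461 0.013641271223706836 25.1
```

View pics/rect5.png

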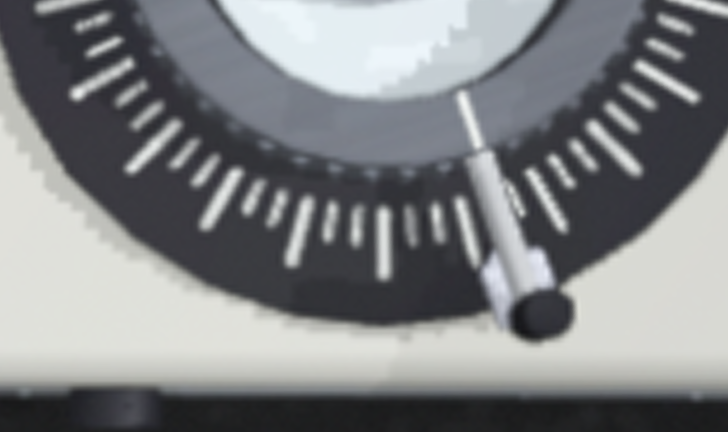

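```bash
python3 - <<'E'
from ang import *
p=pickle.load(open("wrist5.pkl","rb"))
for n,u,v,z in(("stud",543,312,.089),("rod out",518,270,.071),("rod in",483,160,.071),("mark out",480,150,.073),("mark in",461,93,.073),("tick30",565,228,.054),("tick15",475,263,.054),("tick0",384,277,.054),("rider L",485,272,.061),("rider R",547,250,.061)):
    X=px2w(p,u,v,.054,z);print(n,np.round(ang(s,X),4))
T=pickle.load(open("top5.pkl","rb"));S=pickle.load(open("side5.pkl","rb"))
a=cv2.resize(T["color"][150:240,240:350],(440,360),interpolation=cv2.INTER_CUBIC);b=cv2.resize(S["color"][180:270,230:320],(360,360),interpolation=cv2.INTER_CUBIC)
cv2.imwrite("pics/ts5.png",np.hstack([a,b]))
for n,P in(("top",T),("side",S)):
    for k in("slide_plate","dish"):print(n,k,[(round(r["score"],2),np.round(r["box"],1).tolist()) for r in env.search_frame(k,P)[:1]])
E
```

```text
stud [18.5279  0.0937]
rod out [19.0086  0.0836]
rod in [19.3995  0.0596]
mark out [19.1719  0.0576]
mark in [19.2672  0.0452]
tick30 [30.2414  0.0791]
tick15 [14.7682  0.0787]
tick0 [0.0519 0.0794]
rider L [15.2755  0.0816]
rider R [25.2318  0.0817]
top slide_plate []
top dish [(0.88, [291.5, 182.3, 23.7, 22.7])]
side slide_plate [(0.6, [316.6, 290.6, 19.8, 17.1])]
side dish [(0.61, [312.0, 223.9, 32.4, 27.6])]
```

View pics/ts5.png

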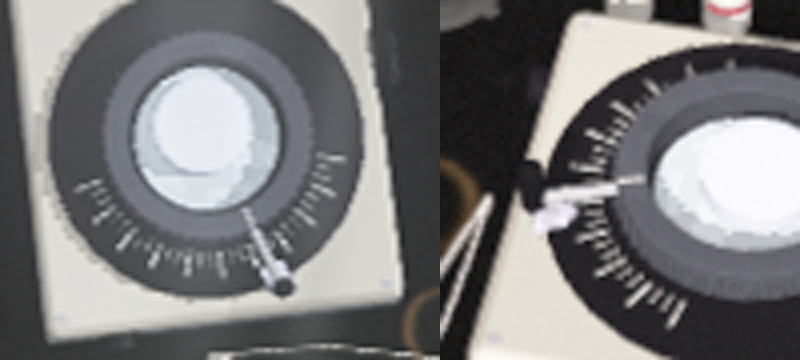

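The lever is at about 19.1° against the rider's 19.8–20°, well inside 3°. The slide sits on its buffer, and the dish and loose things have not moved. Handing in.

```bash
python3 -c "
from station import env
print(env.hand_in())"
```

```text
the job is handed in; nothing more can be done
None
```

I handed the job in, and the hand-in gave no verdict: the lever stands about 1° from the rider's middle line by camera, the filter slide was pushed home until its buffer resisted at about 9 N, and the dish, vials and forceps look undisturbed in the pictures.

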